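# Close the twin-screw glue press squarely on a glued-up board

### The arm

A 6-joint arm with a two-finger parallel gripper is mounted at the origin on the work surface. World frame = base frame: x ahead of the robot, y to its left, z up, the work surface at z = 0. Lengths are in m, angles in rad, forces in N, time in s.
With the tool pointing down it reaches from about 0.35 to 0.95 m from the base axis. Payload 17.4 kg.
Tool frame: the origin (TCP) lies on the centre line of the jaws, within the pads' length; the fingertips stand arm.tip_reach ahead of it and the grasp point (between the pads) lies 2 mm behind it (arm.tip_reach is the distance from the TCP to the fingertips, in m); z points along the fingers, y is the line along which they close (so a half turn about z gives the same grasp; the last joint's range is limited). The gripper opens to 93 mm and grips with 3 to 60 N. Pads are 15 mm wide; open, the fingers measure 128 mm over their backs; the gripper's body (75 mm by 188 mm) begins 65 mm behind the grasp point.
Start: joints at [1.244, 0.116, 1.442, -0, 1.584, -0.038], TCP at [0.192, 0.647, 0.236] pointing down, gripper open.
Joint ranges: [-2.83, 2.83], [-0.83, 2.19], [0.07, 2.5], [-1.14, 4.28], [0.01, 3], [-2.97, 2.97]. Speed limits (rad/s): [1.89, 1.89, 2.22, 3.14, 3.14, 3.14].

### API

Orientations are given as a rotation vector (axis times angle).
In Python, from rig import arm, hand, solve_ik, telemetry, capture, calibration, hand_in, models gives the robot as it stands. Calls block until the motion is done:
- arm.reach(position, orientation): joint-space move of the TCP to a pose.
- arm.move_straight(position, orientation=None, feed=0.15): straight line of the TCP; orientation=None keeps the orientation; feed is the mean speed in m/s.
- arm.set_joints(angles): joint-space move.
- hand.gripper_open() and hand.clamp(): open the fingers fully, or close them until they stop; the grip force is fixed at half the most.
- arm.sleep(seconds).
- solve_ik(position, orientation): joint angles nearest the present ones, or None.
- telemetry.get_state(): the state.
- capture(name): name is "side" or "top" or "wrist"; returns the picture (400x640x3 uint8, blue, green, red); there is no depth.
- calibration(name): a dict with "vertical_fov" (degrees; the focal length in pixels is half the picture's height over the tangent of half this angle, whatever the lens; pixels are square), "cx", "cy" (the principal point, pixels), "camera_from_world" (4x4, takes a point from world to camera coordinates). Camera axes: x right, y down, z forward; pixel columns grow to the right and rows downward; lengths in m; the calibration is good to about 2 mm. A picture is of the moment at which its call begins: read the wrist's pose just before it. calibration takes no time and is no camera call; for the wrist camera it gives the pose at the moment of the call.
A pose or a line that the arm cannot do raises arm.IKError and nothing moves.
- hand_in(): hands the job in; it is judged then, once.
Trained networks look in the newest picture that a camera, given by its name, has taken for a name from the list of things; names that differ only in an ending like _2 or _b are one class to them, and where a whole thing is asked for, a point or a joint stands for the part that bears it (a point fixed in the world has none). Each returns a list of dicts, best first, with "p" (0 to 1); they miss things now and then, are a little off and sometimes report something else, mostly with a low value. They report only what shows in the picture. A call takes as long as a camera call. They do not tell look-alikes from the thing itself.
- models.boxes_of(label, camera): "at" ([column, row] in pixels, amid what is visible of it).
- models.tip_of(label, camera): "at" ([column, row] in pixels: a listed point, or the origin of a listed thing).
The state is a dict: "time": time; "qpos": joint angles; "qd": joint speeds; "joint_torque": joint torques, N m; "ee_pos": TCP position; "tool_rot": TCP orientation; "ft_force": force on the tool from outside, world axes, zero at the start; "torque": the same for the moment, N m; "finger_gap": opening from 0.0 (shut) to 1.0 (fully open); "gripper_force": force on a finger pad.
Only numpy, scipy, OpenCV 4.12 (cv2) and the standard library are available. Lean on these libraries where they do the work, as an engineer would, in place of code of your own. Each camera call takes 0.05 s, during which the arm holds its last target. There are 200 camera calls.

### The job

Push the glued-up board gently back until it is home against both stop pins of the glue press. Then close the press on it: wind the two knobs down clockwise in turn, a little at a time so that the beam stays level, until both sprung feet hold the board firmly (about 30 N each, without crushing the glue line). Leave the board home, the beam level, the bystanders where they are, and let go.

Things in the scene. Friction and masses are not known exactly. Their poses are not given: they have to be found in the camera images.
- press: Fixed glue press. Origin on the table under the middle of its beam; z up, x from its open front to its back, y to its left. Dark wooden bed, top 15 mm up, x -120 to 80, y +-150 mm. Two upright 12 mm steel screw rods stand at y = +115 and -115 mm; a pressing beam slides on them, and above it a black hand nut (knob) on each rod.
- stops (a point): The point midway between two steel stop pins (14 mm thick, 33 mm tall, at y +-50 mm) behind the board, in the plane where the board's back face touches them, 45 mm behind the press's origin; axes as the press's.
- board: Glued-up maple board, one rigid loose piece, 130 deep (x) x 160 wide (y) x 28.5 to 31.5 mm thick (each differs), 0.35 to 0.7 kg, flat on the bed, sticking out of the press's front. Origin in the middle of its underside. Starts 17 to 35 mm short of the pins, up to 0.07 rad askew. Home: back face on both pins, so its origin lies 65 mm before stops and its axes are parallel to the press's.
- beam_middle (a point): Aluminium pressing beam, 36 x 275 x 20 mm (x, y, z); this point is the middle of its underside, axes as the press's when level. The knobs at y = +115 and -115 mm each move their own end: 4 mm per rad, down when turned clockwise seen from above. It must not tilt beyond 0.022 rad (1.25 degrees, 5 mm between the knobs), or it jams. Starts up to 3.2 mm out of level.
- knob_left_grip (a point): Grip point of the left (y +115 mm) knob, on its axis, 132 to 135 mm above the table at the start. Black upright bar 46 x 14 mm, its top 7 mm above this point, standing on a 48 mm disc whose top is 23 mm below this point; the point's x runs along the bar, its y across it, z up. The knob sinks with its end of the beam, 4 mm per rad clockwise, and stays where left. It takes 0.20 N m to turn with the feet in the air, and 0.04 N m more for each 10 N on its end of the beam.
- knob_right_grip (a point): Grip point of the right (y -115 mm) knob; all as for the left one. Both can turn at least 5 rad from the start. Their friction also resists backwards, so at rest a held knob may bear on the hand with up to 0.20 N m either way, besides the load's share. With both feet touching, one knob turned alone adds 60 to 80 N per rad on its own end of the beam.
- foot_left: Left sprung foot, a dark steel disc of 32 mm, 9 mm thick, hung 22 mm below the beam at y +55 mm, 5 to 12 mm above the board at the start. Origin in the middle of its underside. Its spring gives 1 mm for 35 N: once both touch, about 0.2 rad of both knobs brings 30 N. 15 to 45 N holds firmly; above 60 N the glue line is crushed.
- foot_right: Right sprung foot, at y -55 mm; all as for the left one.
- spool: Bystander, not to be shoved about: thread spool, black, 38 mm wide, 70 mm tall, standing left of the press. Origin in the middle of its underside.
- bone: Bystander, not to be shoved about: bone folder, white flat bar 130 x 22 x 6 mm, lying right of the press. Origin in the middle of its underside.
- ink: Bystander, not to be shoved about: clear glass bottle, 52 mm wide, 85 mm tall, behind the press. Origin in the middle of its underside.
- jar: Bystander, not to be shoved about: amber glass jar with yellow cap, 54 mm wide, 50 mm tall, behind the press. Origin in the middle of its underside.
- awl: Bystander, not to be shoved about: awl, 140 mm long, wooden handle, lying on the left. Origin in the middle of its underside.
- mallet: Bystander, not to be shoved about: mallet, 190 mm long, yellow head, lying on the right. Origin in the middle of its underside.
- cup: Bystander, not to be shoved about: white cup, 72 mm wide, 70 mm tall, on the left. Origin in the middle of its underside.
- brush: Bystander, not to be shoved about: brush, 160 mm long, dark handle, lying on the right. Origin in the middle of its underside.
There are look-alikes about, which are no part of the job. Leave any grey look-alike of the board alone.

How it is judged:
On the way:
1. the board is home against both stop pins, both feet still clear of it (x of board in the frame of stops above -0.0675 m and angle between the x axis of board and the x axis of press, either way round below 0.025 rad and contact force between each of foot_left, foot_right and board below 1 N), for 0.2 s.
At the end, for the whole second after the job is handed in: The board lies home (back face within 2.5 mm of the stop pins, askew by less than 0.025 rad), each foot presses on it with 15 to 45 N, the beam is level within 0.015 rad, and everything is at rest and released (x of board in the frame of stops above -0.0675 m and angle between the x axis of board and the x axis of press, either way round below 0.025 rad and contact force between foot_left and board between 15 and 45 N and contact force between foot_right and board between 15 and 45 N and angle between beam_middle's own z axis and vertical below 0.015 rad and linear speed of board below 0.005 m/s); the robot touches nothing.
It fails at once if the beam tilts by more than 0.022 rad (1.25 degrees) and jams (angle between beam_middle's own z axis and vertical above 0.022 rad).
It fails at once if a foot presses on the board with more than 60 N (contact force between any of foot_left, foot_right and board above 60 N).
It fails at once if the fingers push the board with more than 45 N (contact force between the fingers and board above 45 N).
It fails at once if a bystander (spool, bone folder, ink bottle, jar, awl, mallet, cup, brush) is shoved by more than 30 mm (distance of any of spool, bone, ink, jar, awl, mallet, cup, brush from where it was at the start of the episode above 0.03 m).
It also fails if it takes over 72 s, if anything falls off the work surface, if the arm or the gripper's body presses on something with over 40 N, if the wrist force passes 120 N, or if a joint passes its speed limit or range.

## Working session

There is one attempt and no reset: what is moved stays moved. The work goes in short steps, each a Python script; the robot and the scene stay as the last script left them, time stands still between calls to the robot, and variables do not carry over. Pictures are saved under pics/ and viewed, at most 10 in all, crops included, and the job is handed in when it is done.

```bash
mkdir -p pics; ls; python3 - <<'E'
from rig import *
import cv2,numpy as np
for n in("side","top"):
    cv2.imwrite(f"pics/{n}0.png",capture(n))
    c=calibration(n);print(n,c["vertical_fov"],c["cx"],c["cy"],np.round(c["camera_from_world"],3).tolist())
    for l in("press","stops","board","beam_middle","knob_left_grip","knob_right_grip","foot_left","foot_right"):
        print(l,[(round(d["p"],2),np.round(d["at"]).tolist()) for d in models.tip_of(l,n)[:3]])
print(arm.tip_reach,telemetry.get_state())
E
```

```text
pics
side 50.292801780296834 315.7987317491465 200.58397834405721 [[-0.891, 0.455, 0.005, 0.455], [0.259, 0.517, -0.816, -0.06], [-0.374, -0.725, -0.579, 1.489], [0.0, 0.0, 0.0, 1.0]]
press [(0.85, [304.0, 250.0])]
stops [(0.8, [286.0, 247.0]), (0.73, [278.0, 171.0])]
board [(0.81, [424.0, 246.0]), (0.47, [285.0, 240.0])]
beam_middle [(0.7, [300.0, 230.0])]
knob_left_grip [(0.69, [316.0, 235.0])]
knob_right_grip [(0.52, [287.0, 211.0]), (0.51, [285.0, 190.0])]
foot_left []
foot_right []
top 42.55001683135894 322.3779406187292 202.07665609967694 [[0.017, -1.0, 0.022, -0.01], [-0.993, -0.02, -0.113, 0.527], [0.113, -0.02, -0.993, 1.581], [0.0, 0.0, 0.0, 1.0]]
press [(0.71, [296.0, 183.0]), (0.37, [295.0, 182.0])]
stops [(0.9, [296.0, 164.0])]
board [(0.93, [392.0, 145.0]), (0.87, [248.0, 281.0]), (0.67, [337.0, 177.0])]
beam_middle [(0.59, [297.0, 178.0])]
knob_left_grip [(0.79, [260.0, 172.0]), (0.62, [298.0, 183.0]), (0.61, [291.0, 197.0])]
knob_right_grip [(0.5, [337.0, 179.0]), (0.18, [426.0, 220.0])]
foot_left [(0.25, [211.0, 230.0])]
foot_right [(0.39, [298.0, 178.0])]
0.017 {'time': 0.9, 'qpos': array([ 1.24419640e+00,  1.15952131e-01,  1.44160079e+00, -1.25363351e-06,
        1.58400618e+00, -3.78071347e-02]), 'qd': array([-8.93183200e-05,  1.35634293e-03, -2.76200080e-04,  1.11806732e-03,
        1.45157326e-03, -5.88131630e-04]), 'joint_torque': array([ 4.19509206e-04, -7.20988226e+01, -6.22771168e+01,  7.80312438e-02,
        1.79659651e-02,  5.26571921e-05]), 'ee_pos': array([0.19224991, 0.64704202, 0.23567794]), 'tool_rot': array([4.52058870e-01, 3.10889067e+00, 5.14804991e-05]), 'ft_force': array([-0.25623025,  0.49080244,  0.60841104]), 'torque': array([ 0.01009946, -0.01476568, -0.01362002]), 'gripper_force': 0.0, 'finger_gap': 0.9989093862008444}
```

View pics/top0.png

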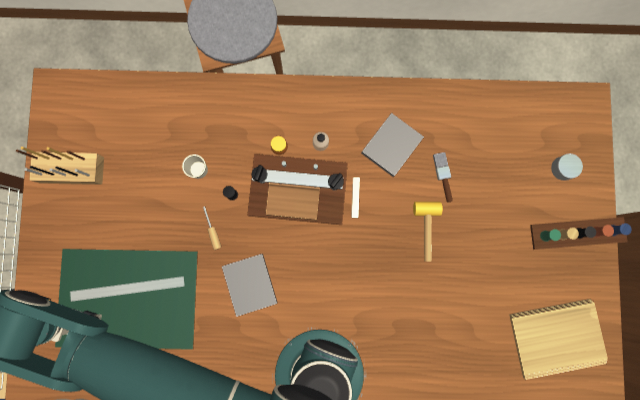

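View pics/side0.png

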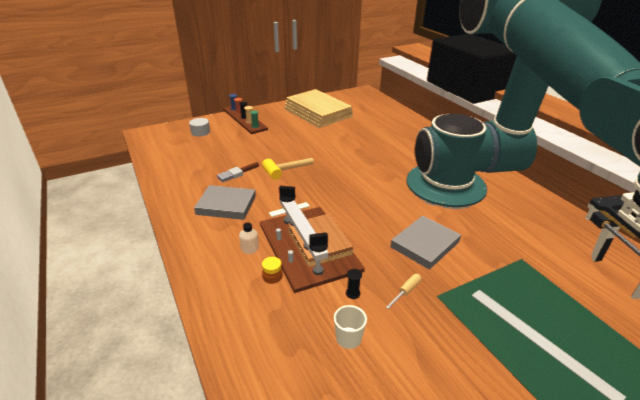

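The maple board is under the beam at top (293,201). The look-alikes are grey boards at top (248,283) and (392,145), so I choose the maple one. The knobs are at top (260,173) and (336,181), and the stop pins at about (284,163) and (316,166). Next I move above the press for a close view.

```bash
cat > h.py <<'E'
from rig import *
import cv2,numpy as np
from scipy.spatial.transform import Rotation as R
def proj(c,P):
    M=c["camera_from_world"];q=np.atleast_2d(P)@M[:3,:3].T+M[:3,3];f=200/np.tan(np.radians(c["vertical_fov"]/2))
    return q[:,:2]/q[:,2:]*f+[c["cx"],c["cy"]]
def unproj(c,uv,z):
    M=c["camera_from_world"];f=200/np.tan(np.radians(c["vertical_fov"]/2))
    d=M[:3,:3].T@np.array([(uv[0]-c["cx"])/f,(uv[1]-c["cy"])/f,1]);o=-M[:3,:3].T@M[:3,3]
    return o+d*(z-o[2])/d[2]
def down(yaw): # tool z down, tool y axis (closing) at angle yaw+90deg: x axis at yaw
    c,s=np.cos(yaw),np.sin(yaw)
    return R.from_matrix(np.array([[c,s,0],[s,-c,0],[0,0,-1]])).as_rotvec()
E
python3 - <<'E'
from h import *
np.set_printoptions(precision=4,suppress=True)
c=calibration("top");print(c.keys())
for n,uv,z in(("kl",(260,172.5),.14),("kr",(336.5,181),.14),("pl",(284,163),.048),("pr",(316,166),.048),("bed",(248.5,215),.015),("bed",(341,224),.015)):
    print(n,unproj(c,uv,z))
l,r=unproj(c,(260,172.5),.14),unproj(c,(336.5,181),.14)
m=(l+r)/2;d=l-r;yaw=np.arctan2(-d[0],d[1]);print(m,yaw,np.linalg.norm(d))
w=calibration("wrist");T=R.from_rotvec(telemetry.get_state()["tool_rot"]).as_matrix()
M=w["camera_from_world"];o=-M[:3,:3].T@M[:3,3]
print("cam in tool",T.T@(o-telemetry.get_state()["ee_pos"]),"\n",T.T@M[:3,:3].T,w["vertical_fov"])
for k in(0,np.pi,np.pi/2,-np.pi/2): print(k,solve_ik([m[0]-.12,m[1],.3],down(yaw+k)))
E
```

```text
dict_keys(['vertical_fov', 'cx', 'cy', 'camera_from_world'])
kl [0.5977 0.1867 0.14  ]
kr [ 0.5772 -0.0381  0.14  ]
pl [0.645  0.1224 0.048 ]
pr [0.6376 0.0224 0.048 ]
bed [0.4828 0.2316 0.015 ]
bed [ 0.4599 -0.0601  0.015 ]
[0.5874 0.0743 0.14  ] -0.09121830866776245 0.22569277981427094
cam in tool [ 0.068  -0.0002 -0.1484] 
 [[ 0.0004 -0.9688 -0.248 ]
 [ 1.      0.0005 -0.0001]
 [ 0.0002 -0.248   0.9688]] 62.557308306527666
0 [ 0.1037 -0.3389  1.7565 -0.      1.724   1.7657]
3.141592653589793 [ 0.1037 -0.3389  1.7565 -0.      1.724  -1.3759]
1.5707963267948966 [ 0.1037 -0.3389  1.7565 -0.      1.724   0.1949]
-1.5707963267948966 [ 0.1037 -0.3389  1.7565 -0.      1.724  -2.9467]
```

```bash
cat >> h.py <<'E'
np.set_printoptions(precision=4,suppress=True)
PY=-0.091; PO=np.array([.5874,.0743])
def W(x,y,z,yaw=None):
    yaw=PY if yaw is None else yaw
    c,s=np.cos(yaw),np.sin(yaw);return np.array([PO[0]+c*x-s*y,PO[1]+s*x+c*y,z])
def snap(name,file):
    im=capture(name);c=calibration(name);cv2.imwrite("pics/"+file+".png",im);return im,c
E
python3 - <<'E'
from h import *
import pickle
arm.reach(W(-.10,0,.27),down(PY+np.pi))
s=telemetry.get_state();print(s["time"],s["ee_pos"],s["qpos"])
im,c=snap("wrist","w1");pickle.dump(c,open("w1.pkl","wb"))
for l in("press","stops","board","beam_middle","knob_left_grip","knob_right_grip","foot_left","foot_right","spool","bone"):
    print(l,[(round(d["p"],2),np.round(d["at"],1).tolist()) for d in models.tip_of(l,"wrist")[:3]])
E
```

```text
3.175 [0.4878 0.0839 0.2699] [ 0.1187 -0.2885  1.7656  0.0001  1.6647 -1.3617]
press [(0.55, [321.1, 248.2])]
stops []
board [(0.8, [326.0, 220.9])]
beam_middle [(0.67, [318.9, 273.7]), (0.47, [1.5, 200.9])]
knob_left_grip [(0.56, [275.6, 268.6])]
knob_right_grip []
foot_left [(0.56, [366.3, 267.1])]
foot_right [(0.58, [272.5, 267.3]), (0.34, [281.4, 336.1])]
spool [(0.95, [476.1, 206.1])]
bone [(0.68, [181.6, 229.2])]
```

View pics/w1.png

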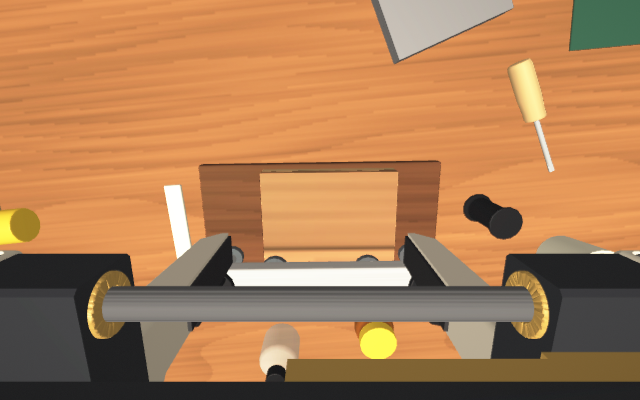

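The wrist picture is upside down from here: the maple board spans (260–398,170–262), the spool is at (493,216), the bone folder at (177,222), and the gripper hides the knobs. I'll turn the tool round and look from the front, straight down and tilted.

```bash
python3 - <<'E'
from h import *
import pickle
def tilt(th,yaw=PY):
    x=np.array([np.cos(th),0,np.sin(th)]);z=np.array([np.sin(th),0,-np.cos(th)]);y=np.cross(z,x)
    return (R.from_euler("z",yaw)*R.from_matrix(np.c_[x,y,z])).as_rotvec()
def go(p,o):
    q=solve_ik(p,o)
    if q is None: print("noik",p);return False
    arm.reach(p,o);return True
def look(n):
    print("t",telemetry.get_state()["time"])
    im,c=snap("wrist",n);pickle.dump(c,open(n+".pkl","wb"))
    for l in("stops","board","beam_middle","knob_left_grip","knob_right_grip","foot_left","foot_right"):
        print(l,[(round(d["p"],2),np.round(d["at"],1).tolist()) for d in models.tip_of(l,"wrist")[:3]])
if go(W(-.13,0,.25),down(PY)): look("w2")
for th in(1.05,.9,.7,.5):
    cam=np.array([-.28,.27]); t=cam-.068*np.array([np.cos(th),np.sin(th)])+.148*np.array([np.sin(th),-np.cos(th)])
    if go(W(t[0],0,t[1]),tilt(th)): print(th);look("w3");break
E
python3 -c "
import cv2,numpy as np
a=cv2.imread('pics/w2.png');b=cv2.imread('pics/w3.png')
cv2.imwrite('pics/w23.png',np.vstack([a[:300],b[:300]]))"
```

```text
t 6.3833
stops [(0.71, [314.1, 4.6])]
board [(0.96, [303.9, 102.8]), (0.73, [230.0, 317.6]), (0.51, [314.8, 55.3])]
beam_middle [(0.91, [312.8, 43.2])]
knob_left_grip [(0.81, [155.9, 29.7])]
knob_right_grip [(0.85, [469.1, 19.4]), (0.74, [155.7, 28.0])]
foot_left [(0.45, [314.2, 56.2]), (0.44, [136.6, 111.2])]
foot_right []
noik [0.4027 0.0912 0.1374]
noik [0.3819 0.0931 0.1247]
noik [0.3517 0.0958 0.113 ]
noik [0.3198 0.0987 0.1075][ WARN:0@0.010] global loadsave.cpp:275 findDecoder imread_('pics/w3.png'): can't open/read file: check file path/integrity
Traceback (most recent call last):
TypeError: 'NoneType' object is not subscriptable
```

```bash
python3 -c "
import cv2
a=cv2.imread('pics/w2.png')[:240,80:560];cv2.imwrite('pics/w2c.png',cv2.resize(a,(800,400),interpolation=cv2.INTER_CUBIC))"
python3 - <<'E'
from h import *
import pickle
c=pickle.load(open("w2.pkl","rb"))
print(unproj(c,(155.9,29.7),.134),unproj(c,(469.1,19.4),.134),unproj(c,(303.9,102.8),.015))
def tilt(th,yaw=PY):
    x=np.array([np.cos(th),0,np.sin(th)]);z=np.array([np.sin(th),0,-np.cos(th)]);y=np.cross(z,x)
    return (R.from_euler("z",yaw)*R.from_matrix(np.c_[x,y,z])).as_rotvec()
for th in(.3,.5,.7,.9,1.05):
  print(th,[(x,z) for x in(-.25,-.2,-.15,-.1) for z in(.15,.2,.25,.3) if solve_ik(W(x,0,z),tilt(th)) is not None])
E
```

```text
[0.5994 0.1917 0.134 ] [ 0.5856 -0.0361  0.134 ] [0.5441 0.0934 0.015 ]
0.3 [(-0.25, 0.3), (-0.2, 0.15), (-0.2, 0.2), (-0.2, 0.25), (-0.2, 0.3), (-0.15, 0.15), (-0.15, 0.2), (-0.15, 0.25), (-0.15, 0.3), (-0.1, 0.15), (-0.1, 0.2), (-0.1, 0.25), (-0.1, 0.3)]
0.5 [(-0.15, 0.15), (-0.15, 0.2), (-0.15, 0.25), (-0.15, 0.3), (-0.1, 0.15), (-0.1, 0.2), (-0.1, 0.25), (-0.1, 0.3)]
0.7 [(-0.1, 0.15), (-0.1, 0.2), (-0.1, 0.25), (-0.1, 0.3)]
0.9 [(-0.1, 0.15), (-0.1, 0.2)]
1.05 []
```

View pics/w2c.png

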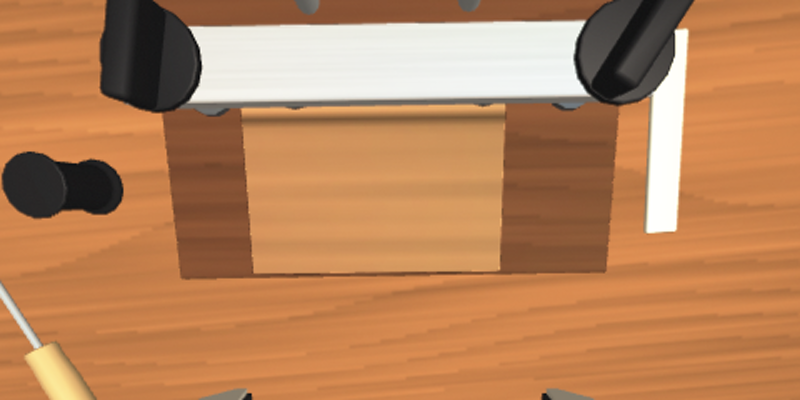

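The crop shows the left knob at (150,50) with its bar nearly along x, and the right knob at (625,50) with its bar slanted up to the right. The pins are at (308,3) and (468,3), and the board's front edge runs (252,272) to (500,270). One tilted view from the front will give heights.

```bash
cat >> h.py <<'E'
def tilt(th,yaw=PY):
    x=np.array([np.cos(th),0,np.sin(th)]);z=np.array([np.sin(th),0,-np.cos(th)]);y=np.cross(z,x)
    return (R.from_euler("z",yaw)*R.from_matrix(np.c_[x,y,z])).as_rotvec()
E
python3 - <<'E'
from h import *
import pickle
arm.reach(W(-.10,0,.17),tilt(.88))
im,c=snap("wrist","w3");pickle.dump(c,open("w3.pkl","wb"))
for l in("stops","board","beam_middle","knob_left_grip","knob_right_grip","foot_left","foot_right"):
    print(l,[(round(d["p"],2),np.round(d["at"],1).tolist()) for d in models.tip_of(l,"wrist")[:3]])
print("t",telemetry.get_state()["time"])
cv2.imwrite('pics/w3c.png',cv2.resize(im[:250,90:550],(800,435),interpolation=cv2.INTER_CUBIC))
E
```

```text
stops []
board [(0.92, [523.8, 147.3]), (0.91, [302.4, 278.8]), (0.36, [24.3, 237.7])]
beam_middle [(0.68, [313.2, 202.3])]
knob_left_grip [(0.81, [162.8, 162.2])]
knob_right_grip [(0.61, [461.2, 153.5])]
foot_left [(0.49, [255.2, 219.0]), (0.19, [461.3, 156.5])]
foot_right [(0.82, [370.1, 217.2])]
t 8.0583
```

View pics/w3c.png

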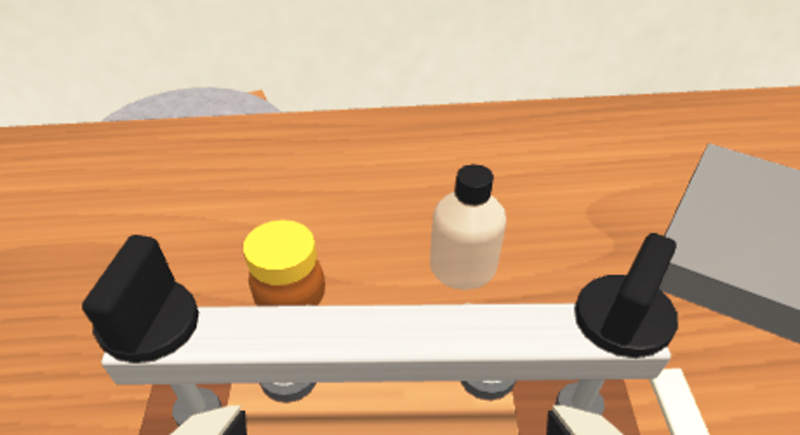

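```bash
cat > fit.py <<'E'
from h import *
import pickle
from scipy.optimize import least_squares
c2,c3=(pickle.load(open(f"w{i}.pkl","rb")) for i in(2,3))
ct=calibration("top")
def tri(obs):
    f=lambda P:np.concatenate([proj(c,P)[0]-np.array(uv) for c,uv in obs])
    r=least_squares(f,[.59,.07,.1]);return r.x,r.fun
A=lambda u,v:(c2,(80+u*.6,v*.6)); B=lambda u,v:(c3,(90+u*.575,v*.575))
for n,o in dict(kl=[(c2,(155.9,29.7)),(c3,(162.8,162.2))],kr=[(c2,(469.1,19.4)),(c3,(461.2,153.5))],
  dl=[A(152,58),B(147,318)],dr=[A(626,52),B(628,314)],
  bm=[(c2,(312.8,43.2)),(c3,(313.2,202.3))],
  ).items():
    x,r=tri(o);print(n,x,r)
for n,uv,z in(("boardFL",A(252,273),.045),("boardFR",A(500,270),.045),("bedFL",A(182,278),.015),("bedFR",A(606,271),.015),("pinL",A(308,10),.048),("pinR",A(469,8),.048)):
    print(n,unproj(*uv,z))
# foot underside front: foot discs' lowest edge in w3: left (290,402), right (489,398)
for u,v in((290,402),(489,398)): print("foot z by x",[ (z,unproj(*B(u,v),z)) for z in(.05,.055,.06)])
E
python3 fit.py
```

```text
kl [0.5993 0.1911 0.1345] [ 0.471  -0.1713 -0.4896  0.0013]
kr [ 0.5846 -0.035   0.1377] [ 0.6739  0.2264 -0.7168 -0.0004]
dl [0.6021 0.1919 0.1067] [-0.1938  0.0648  0.199  -0.0005]
dr [ 0.5841 -0.038   0.1059] [ 0.2635  0.0826 -0.2731 -0.0001]
bm [0.5909 0.0778 0.0801] [ 0.2655 -0.0028 -0.2677  0.0003]
boardFL [0.4872 0.1765 0.045 ]
boardFR [0.4748 0.0169 0.045 ]
bedFL [0.4848 0.2342 0.015 ]
bedFR [ 0.463  -0.0622  0.015 ]
pinL [0.6339 0.1204 0.048 ]
pinR [0.6267 0.0287 0.048 ]
foot z by x [(0.05, array([0.5839, 0.1322, 0.05  ])), (0.055, array([0.5808, 0.1314, 0.055 ])), (0.06, array([0.5777, 0.1306, 0.06  ]))]
foot z by x [(0.05, array([0.5765, 0.0237, 0.05  ])), (0.055, array([0.5735, 0.0249, 0.055 ])), (0.06, array([0.5706, 0.0262, 0.06  ]))]
```

```bash
sed -i 's/^PY=.*/PY=-0.075; PO=np.array([.5932,.0770])/' h.py; python3 - <<'E'
from h import *
o=down(PY+np.pi); y=.008
arm.reach(W(-.165,y,.15),o)
arm.move_straight(W(-.165,y,.039),o,feed=.2)
ax=W(1,0,0)-W(0,0,0)
S=telemetry.get_state
f0=S()["ft_force"]@ax
arm.move_straight(W(-.126,y,.039),o,feed=.06)
x=-.126;log=[]
while x<-.084:
    x+=.003 if x<-.101 else .0008
    arm.move_straight(W(x,y,.039),o,feed=.03)
    f=S()["ft_force"]@ax-f0;log.append((round(x,4),round(f,1)))
    if f<-10: break
s=S();print(log,s["time"],s["ft_force"],s["torque"])
e=s["ee_pos"];d=e[:2]-PO;print("actual x'",d@ax[:2])
E
```

```text
[(-0.123, np.float64(1.2)), (-0.12, np.float64(1.5)), (-0.117, np.float64(1.4)), (-0.114, np.float64(1.4)), (-0.111, np.float64(1.0)), (-0.108, np.float64(0.2)), (-0.105, np.float64(0.6)), (-0.102, np.float64(0.5)), (-0.099, np.float64(0.4)), (-0.0982, np.float64(-0.1)), (-0.0974, np.float64(-2.6)), (-0.0966, np.float64(-2.1)), (-0.0958, np.float64(-1.7)), (-0.095, np.float64(-0.5)), (-0.0942, np.float64(-6.2)), (-0.0934, np.float64(-15.3))] 16.4833 [-16.0587   0.6246   8.8436] [0.188  2.5496 0.0123]
actual x' -0.0943928646242966
```

```bash
python3 - <<'E'
from h import *
import pickle
o=down(PY+np.pi)
arm.move_straight(W(-.13,.008,.039),o,feed=.08)
arm.move_straight(W(-.165,.008,.16),o,feed=.25)
arm.reach(W(-.15,0,.23),down(PY))
im,c=snap("wrist","w4");pickle.dump(c,open("w4.pkl","wb"))
print("t",telemetry.get_state()["time"])
cv2.imwrite('pics/w4c.png',cv2.resize(im[:240,80:560],(800,400),interpolation=cv2.INTER_CUBIC))
E
```

```text
t 20.425
```

View pics/w4c.png

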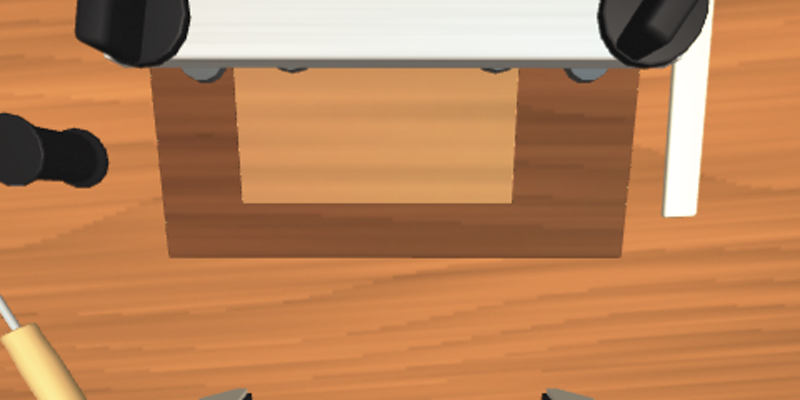

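```bash
python3 - <<'E'
from h import *
import pickle
a=cv2.imread('pics/w3.png')
s=lambda x0:cv2.resize(a[125:215,x0:x0+90],(400,400),interpolation=cv2.INTER_CUBIC)
im=np.hstack([s(130),s(405)]);im=np.clip(im.astype(float)*2.2,0,255).astype(np.uint8);cv2.imwrite('pics/k.png',im)
c=pickle.load(open("w4.pkl","rb"));A=lambda u,v:(80+u*.6,v*.6)
b=[unproj(c,A(242,203),.0452),unproj(c,A(512,203.5),.0452),unproj(c,A(169,257.5),.015),unproj(c,A(620,257),.015)]
for p in b: print(p, (R.from_euler("z",-PY).as_matrix()@(p-[*PO,0])))
print([np.arctan2(-(b[i]-b[i+1])[0],(b[i]-b[i+1])[1]) for i in(0,2)])
E
```

```text
[0.5153 0.1737 0.0452] [-0.085   0.0906  0.0452]
[0.5032 0.0149 0.0452] [-0.0851 -0.0687  0.0452]
[0.4845 0.2349 0.015 ] [-0.1203  0.1493  0.015 ]
[ 0.4628 -0.0615  0.015 ] [-0.1197 -0.1479  0.015 ]
[np.float64(-0.07590219626974143), np.float64(-0.07300867824292029)]
```

View pics/k.png

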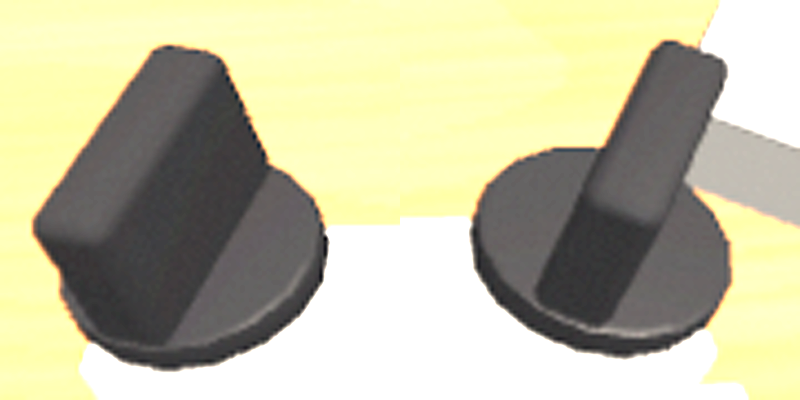

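```bash
python3 - <<'E'
from h import *
import pickle
from scipy.optimize import least_squares
c=pickle.load(open("w3.pkl","rb"))
K={"L":(.115,[(155,46),(222,60),(105,243),(35,228)],130),"R":(-.115,[(665,42),(725,65),(660,222),(590,200)],405-90)}
for n,(y,pts,x0) in K.items():
    uv=np.array(pts)*.225+[x0,125]
    def corners(p):
        a=R.from_euler("z",p[3]).as_matrix();return np.array([p[0],p[1],p[2]])+np.array([[.022,.006,0],[.022,-.006,0],[-.022,-.006,0],[-.022,.006,0]])@a.T
    for free in(1,0):
        P=W(0,y,0)
        g=lambda p:np.r_[(proj(c,corners(p))-uv).ravel(),(p[:2]-P[:2])*(300 if free else 1e5),(p[2]-.1405)*300]
        r=least_squares(g,[*P[:2],.14,-.3]);print(n,r.x,"pressyaw rel",r.x[3]-PY,np.abs(r.fun[:8]).max(), P)
E
```

```text
L [ 0.6017  0.1919  0.1385 -0.2754] pressyaw rel -0.20038441526608064 1.0789764523236727 [0.6018 0.1917 0.    ]
L [ 0.6018  0.1917  0.1385 -0.2763] pressyaw rel -0.20131343785252737 1.2344525733880118 [0.6018 0.1917 0.    ]
R [ 0.5844 -0.0377  0.1373 -0.6171] pressyaw rel -0.542057295625002 0.9630764412242172 [ 0.5846 -0.0377  0.    ]
R [ 0.5846 -0.0377  0.1372 -0.6167] pressyaw rel -0.5416584281217757 0.8741051418379868 [ 0.5846 -0.0377  0.    ]
```

```bash
python3 - <<'E'
from h import *
import pickle
from scipy.optimize import least_squares
c3=pickle.load(open("w3.pkl","rb"));c4=pickle.load(open("w4.pkl","rb"));c2=pickle.load(open("w2.pkl","rb"))
B=lambda u,v:np.array((90+u*.575,v*.575));A=lambda u,v:np.array((80+u*.6,v*.6))
def zfit(c,uv,x,y):
    r=least_squares(lambda p:(proj(c,W(x,y,p[0]))[0]-uv)[1:],[.08]);return r.x[0]
print("beam top L,R",zfit(c3,B(103,363),-.018,.1375),zfit(c3,B(668,350),-.018,-.1375))
print("beam bot L,R",zfit(c3,B(116,385),-.018,.1375),zfit(c3,B(664,372),-.018,-.1375))
print("foot L,R",zfit(c3,B(290,402),-.016,.055),zfit(c3,B(489,398),-.016,-.055))
# automatic beam bottom/top edge rows near y'=+-0.08 (bright->dark)
g=cv2.cvtColor(cv2.imread("pics/w3.png"),cv2.COLOR_BGR2GRAY).astype(float)
for y in(.085,.03,0,-.03,-.085):
    u,v=proj(c3,W(-.018,y,.085))[0];col=cv2.GaussianBlur(g,(3,1),0)[:,int(round(u))]
    print(y,round(u),round(v,1),col[int(v)-14:int(v)+16].astype(int).tolist(),int(v)-14)
print("t",telemetry.get_state()["time"])
for n,y,a in(("L",.115,-.276),("R",-.115,-.617)): print(n,solve_ik(W(0,y,.132),down(a+np.pi)))
E
```

```text
beam top L,R 0.09571838926039589 0.09995764449367026
beam bot L,R 0.07641518457773863 0.08134407024689785
foot L,R 0.05431057247590607 0.05544238072507274
0.085 214 215.1 [245, 247, 249, 249, 248, 246, 236, 215, 152, 140, 140, 137, 135, 136, 137, 139, 138, 137, 132, 121, 107, 109, 111, 114, 116, 116, 116, 117, 116, 119] 201
0.03 279 214.2 [246, 247, 248, 248, 247, 245, 238, 224, 171, 134, 138, 135, 133, 133, 135, 136, 134, 134, 132, 146, 194, 195, 195, 194, 191, 189, 187, 187, 190, 191] 200
0 314 213.7 [247, 247, 247, 247, 246, 245, 243, 232, 209, 149, 139, 135, 134, 132, 133, 136, 134, 133, 131, 136, 166, 192, 193, 194, 191, 189, 187, 185, 187, 189] 199
-0.03 349 213.2 [247, 247, 247, 247, 246, 244, 240, 226, 186, 136, 137, 135, 133, 133, 134, 134, 133, 131, 129, 137, 174, 191, 192, 192, 193, 194, 195, 196, 195, 193] 199
-0.085 413 212.4 [246, 247, 247, 248, 247, 246, 245, 232, 207, 147, 139, 136, 134, 134, 134, 135, 135, 134, 131, 127, 114, 109, 107, 110, 112, 115, 117, 123, 124, 124] 198
t 20.425
L [ 0.268   0.0688  1.6615 -0.      1.4113 -1.0268]
R [-0.1079 -0.0305  1.7622 -0.      1.4099 -1.0617]
```

```bash
cat >> h.py <<'E'
import json,os
S=telemetry.get_state
K=json.load(open("k.json")) if os.path.exists("k.json") else {"L":dict(y=.115,z=.133,a=-.276,tot=0),"R":dict(y=-.115,z=.132,a=-.617,tot=0)}
def pose(n,da=0,up=0):
    k=K[n];return W(0,k["y"],k["z"]-.004*da+up),down(k["a"]-da+np.pi)
def yaw_now():
    m=R.from_rotvec(S()["tool_rot"]).as_matrix();return np.arctan2(-m[1,0],-m[0,0])
def grip(n):
    p,o=pose(n,0,.05);arm.reach(p,o);arm.move_straight(pose(n)[0],o,feed=.15)
    hand.clamp();s=S();print("gripped",n,"t",round(s["time"],2),"gap",s["finger_gap"]*93,"F",s["ft_force"],"M",s["torque"])
def turn(n,tot,step=.25,stop=None):
    a0=K[n]["a"];da=0
    while da<tot-1e-6:
        da=min(da+step,tot);arm.reach(*pose(n,da));s=S()
        print(" %.2f yaw %.3f Mz %.3f j6 %.3f Fz %.1f t %.2f"%(da,yaw_now()-(a0-da),s["torque"][2],s["joint_torque"][5],s["ft_force"][2],s["time"]))
        if stop and stop(s): break
    return da
def release(n,da):
    k=K[n];k["z"]-=.004*da;k["a"]-=da;k["tot"]+=da;json.dump(K,open("k.json","w"))
    hand.gripper_open();arm.move_straight(pose(n,0,.05)[0],feed=.2);print("released",K,round(S()["time"],2))
E
python3 - <<'E'
from h import *
arm.move_straight(W(-.15,0,.26),feed=.3)
grip("L");d=turn("L",1.0,.25);release("L",d)
E
```

```text
gripped L t 24.76 gap 13.991047283547672 F [ 2.1026  6.4309 -1.6342] M [ 1.1536 -0.5015 -0.2157]
 0.25 yaw -0.001 Mz -0.220 j6 0.401 Fz -1.3 t 25.11
 0.50 yaw 0.001 Mz -0.200 j6 0.434 Fz -0.8 t 25.46
 0.75 yaw 0.005 Mz -0.260 j6 0.636 Fz 0.1 t 25.81
 1.00 yaw 0.005 Mz -0.281 j6 0.397 Fz 0.8 t 26.16
released {'L': {'y': 0.115, 'z': 0.129, 'a': -1.276, 'tot': 1.0}, 'R': {'y': -0.115, 'z': 0.132, 'a': -0.617, 'tot': 0}} 27.87
```

```bash
python3 - <<'E'
from h import *
print(S()["torque"],S()["ft_force"])
grip("R");d=turn("R",1.4,.2);release("R",d)
print(S()["torque"],S()["ft_force"])
E
```

```text
[-0.0651  0.0378  0.0255] [-0.9735  0.4007  0.1995]
gripped R t 30.52 gap 13.962408381662932 F [ 4.4742  6.7152 -1.4793] M [ 0.8828 -0.7842 -0.2008]
 0.20 yaw -0.001 Mz -0.255 j6 0.535 Fz -0.5 t 30.83
 0.40 yaw 0.004 Mz -0.242 j6 1.030 Fz -0.7 t 31.14
 0.60 yaw 0.007 Mz -0.265 j6 0.952 Fz 1.2 t 31.45
 0.80 yaw 0.008 Mz -0.192 j6 0.921 Fz 2.1 t 31.76
 1.00 yaw 0.008 Mz -0.175 j6 0.909 Fz 3.8 t 32.07
 1.20 yaw 0.007 Mz -0.266 j6 0.540 Fz 4.8 t 32.38
 1.40 yaw 0.007 Mz -0.225 j6 0.538 Fz 5.7 t 32.68
released {'L': {'y': 0.115, 'z': 0.129, 'a': -1.276, 'tot': 1.0}, 'R': {'y': -0.115, 'z': 0.1264, 'a': -2.017, 'tot': 1.4}} 34.39
[-0.0484  0.1165  0.0333] [ 0.6986 -0.4977 -1.1887]
```

```bash
cat >> h.py <<'E'
def avg(n=6,dt=.025):
    m=[]
    for _ in range(n): arm.sleep(dt);m.append(S()["torque"][2])
    return np.mean(m),np.std(m)
def feel(n,plan,thr,base=None):
    da=0;b=[] if base is None else [base]
    for st,free in plan:
        da+=st;arm.reach(*pose(n,da));m,sd=avg();m=-m
        print(" %.2f M %.3f sd %.3f dyaw %.3f j6 %.2f t %.2f"%(da,m,sd,yaw_now()-(K[n]["a"]-da),S()["joint_torque"][5],S()["time"]))
        if free: b.append(m)
        elif m>np.mean(b)+thr: break
    return da
E
python3 - <<'E'
from h import *
print("bias",avg())
grip("L");print(avg());d=feel("L",[(.3,1),(.3,1)]+[(.12,0)]*5,.07);release("L",d)
E
```

```text
bias (np.float64(0.0030149762608147994), np.float64(0.015929361375831005))
gripped L t 37.14 gap 14.225399323339998 F [ 0.2031  0.9124 -0.5383] M [-0.0408 -0.0261 -0.1996]
(np.float64(-0.20419281240680523), np.float64(0.03273847202540512))
 0.30 M 0.222 sd 0.018 dyaw 0.003 j6 -0.35 t 37.83
 0.60 M 0.229 sd 0.014 dyaw 0.003 j6 -0.24 t 38.38
 0.72 M 0.264 sd 0.016 dyaw 0.003 j6 -0.24 t 38.77
 0.84 M 0.262 sd 0.033 dyaw 0.003 j6 -0.24 t 39.17
 0.96 M 0.264 sd 0.028 dyaw 0.003 j6 -0.24 t 39.58
 1.08 M 0.246 sd 0.024 dyaw 0.003 j6 -0.24 t 39.98
 1.20 M 0.267 sd 0.029 dyaw 0.004 j6 -0.24 t 40.38
released {'L': {'y': 0.115, 'z': 0.1242, 'a': -2.476, 'tot': 2.2}, 'R': {'y': -0.115, 'z': 0.1264, 'a': -2.017, 'tot': 1.4}} 42.08
```

```bash
sed -i 's/pose(n,0,.05)/pose(n,0,.034)/' h.py; python3 - <<'E'
from h import *
cv2.imwrite("pics/s1.png",capture("side"))
grip("R");d=feel("R",[(.4,0),(.1,1),(.1,1)]+[(.1,0)]*7,.055,.24);release("R",d)
E
```

```text
gripped R t 44.62 gap 13.47986841119895 F [-6.7576  3.1656  2.8133] M [0.3297 1.2411 0.0088]
 0.40 M 0.236 sd 0.037 dyaw -0.000 j6 -0.22 t 45.24
 0.50 M 0.237 sd 0.057 dyaw -0.000 j6 -0.21 t 45.64
 0.60 M 0.210 sd 0.021 dyaw -0.000 j6 -0.21 t 46.04
 0.70 M 0.178 sd 0.038 dyaw -0.000 j6 -0.19 t 46.44
 0.80 M 0.195 sd 0.027 dyaw 0.000 j6 -0.17 t 46.84
 0.90 M 0.140 sd 0.014 dyaw 0.000 j6 -0.15 t 47.24
 1.00 M 0.113 sd 0.025 dyaw 0.000 j6 -0.11 t 47.64
 1.10 M 0.101 sd 0.028 dyaw 0.000 j6 -0.07 t 48.04
 1.20 M 0.025 sd 0.034 dyaw 6.283 j6 -0.03 t 48.44
 1.30 M 0.018 sd 0.017 dyaw 6.283 j6 0.01 t 48.84
released {'L': {'y': 0.115, 'z': 0.1242, 'a': -2.476, 'tot': 2.2}, 'R': {'y': -0.115, 'z': 0.12120000000000002, 'a': -3.317, 'tot': 2.7}} 50.47
```

```bash
python3 - <<'E'
from h import *
grip("R");print(avg())
for d in(-.25,-.5): arm.reach(*pose("R",d));print(d,avg(),S()["joint_torque"][5])
release("R",-.5)
grip("L");print(avg());d=0;b=[]
for i in range(9):
    d+=.06;arm.reach(*pose("L",d));m=-avg()[0];b.append(m);print(" %.2f %.3f j6 %.3f"%(d,m,S()["joint_torque"][5]))
    if np.mean(b[-2:])<.155: break
print(S()["time"]);release("L",d)
E
```

```text
gripped R t 52.29 gap 14.161231965183216 F [0.1801 5.6776 0.4832] M [ 1.1319 -0.0195 -0.0374]
(np.float64(0.011308767686271383), np.float64(0.035167087199107))
-0.25 (np.float64(0.2878678817794162), np.float64(0.016483686821356907)) 0.28331754729151726
-0.5 (np.float64(0.23079874551934074), np.float64(0.02333532751126764)) 0.22426886949688196
released {'L': {'y': 0.115, 'z': 0.1242, 'a': -2.476, 'tot': 2.2}, 'R': {'y': -0.115, 'z': 0.12320000000000002, 'a': -2.817, 'tot': 2.2}} 55.07
gripped L t 57.56 gap 13.95604664914151 F [-5.6383  6.0141  1.7978] M [ 0.9553  1.0191 -0.1651]
(np.float64(-0.21088379567953144), np.float64(0.03710006378312011))
 0.06 0.094 j6 -0.093
58.1083
released {'L': {'y': 0.115, 'z': 0.12396, 'a': -2.536, 'tot': 2.2600000000000002}, 'R': {'y': -0.115, 'z': 0.12320000000000002, 'a': -2.817, 'tot': 2.2}} 59.73
```

```bash
python3 - <<'E'
from h import *
grip("L");print(avg(3))
for d in(.1,.2): arm.reach(*pose("L",d));print(d,avg(8),S()["joint_torque"][5],S()["time"])
E
```

```text
gripped L t 61.56 gap 13.775635134999773 F [-4.8122  6.2731  1.4882] M [ 1.0093  1.0079 -0.1405]
(np.float64(-0.11719388621246551), np.float64(0.011839559287160437))
0.1 (np.float64(-0.20086498646965037), np.float64(0.026249375371722745)) -0.19531816709786654 62.0833
0.2 (np.float64(-0.17340771165002705), np.float64(0.026058177488161777)) -0.16499174293130636 62.5333
```

```bash
python3 - <<'E'
from h import *
for d in(.3,.4): arm.reach(*pose("L",d));print(d,avg(6),S()["joint_torque"][5],S()["time"])
E
```

```text
0.3 (np.float64(-0.15102211696240184), np.float64(0.01705016948786218)) -0.12789927888661623 62.9333
0.4 (np.float64(-0.11745155386188759), np.float64(0.0335137109786677)) -0.0981272617354989 63.3333
```

```bash
python3 - <<'E'
from h import *
release("L",.4)
print(S()["ft_force"],S()["time"]);print(hand_in())
E
```

```text
released {'L': {'y': 0.115, 'z': 0.12236, 'a': -2.936, 'tot': 2.66}, 'R': {'y': -0.115, 'z': 0.12320000000000002, 'a': -2.817, 'tot': 2.2}} 64.96
[ 0.2595  0.1213 -1.287 ] 64.9583
the job is handed in; nothing more can be done
None
```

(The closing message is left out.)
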